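# Clamp the brass blank and hold the metal tester on the dot

### The job

Press down both orange-ended hinged straps on the round steel block until each snaps shut over the brass blank. Then take the white tester probe out of its leaning wooden stand and hold it upright with its spring tip on the red dot of the blank, pressing gently so that the tip is pushed in about half way. Finish while holding it there in the gripper, with the straps still shut; touch the blank with the probe only after clamping and leave everything else on the bench where it is.

Things in the scene. Friction and masses are not known exactly. Their poses are not given: they have to be found in the camera images.
- block: Round clamping block, fixed: 170 mm diameter, 40 mm high, black side, steel top with a low nest (rims 5 mm) for the blank. Origin: centre of its underside, on the bench; z up. x points to the side where both straps are hinged; the straps lie side by side (left at y = +38 mm, right at y = -38 mm). Position and yaw vary.
- strap_left (a joint): Hinge angle (rad) of the left strap: 0 shut (level over the blank), 0.4 to 0.9 as found, standing open; it stays where it is left. In the last 0.15 rad its nose must be pushed past a spring ball catch in front of the free end (about 4 N at the nose, 6 N on the pad, 9 N at 28 mm from the hinge); past it, the catch holds it shut.
- strap_right (a joint): Hinge angle (rad) of the right strap, the same mechanism.
- strap_left_hinge (a point): Hinge axis of the left strap, at its middle: in the block's frame (40, 38, 50.5) mm; the axis runs along the block's y. The strap is a steel bar 16 mm wide and 4 mm thick (6 mm at its orange pad) reaching 65 mm from the hinge, towards the block's -x when shut; its free end swings up and back to open. Follow its arc when pressing: a straight-down push on a wide-open end can jam by friction.
- strap_right_hinge (a point): Hinge axis of the right strap, at its middle: in the block's frame (40, -38, 50.5) mm.
- strap_left_pad (a point): Middle of the top of the left strap's orange pad (34 x 16 mm), 43 mm from the hinge and 4 mm above the bar's mid-plane; moves with the strap. Shut, it is 54.5 mm above the bench.
- strap_right_pad (a point): Middle of the top of the right strap's orange pad, as on the left.
- blank: Brass plate, 44 (x) x 100 (y) x 6 mm, 200 g, loose in the nest on the block; origin at the centre of its underside, axes along the block's. Its top is 46 mm above the bench.
- mark (a point): Centre of the red dot (10 mm diameter) on the blank's top face, at (4, 10) mm from the blank's centre.
- stand: Wooden probe stand, fixed: base 90 x 80 x 10 mm, and a square pocket (24 mm inside, 34 mm outside) whose axis leans 0.40 rad (23 degrees) from vertical towards the stand's -x, roughly towards the robot. Origin: on the bench below the pocket; z up. Pocket rim about 92 mm above the bench. Position and yaw vary; block and stand may change sides.
- probe: White pen-shaped tester, blue band, 100 g: square handle 20 x 20 mm from 30 to 140 mm from the tip, then a narrow nose (12 to 7 mm) and brass spring tip. Origin: end of the free tip, on the axis; z runs from tip to handle top, x and y square to the flats. Stands tip down in the pocket, 2 mm play, top 65 mm of the handle above the rim; draw it out 80 mm along its axis.
- probe_pin (a joint): How far the probe's spring tip is pushed in (m): 0 free, 0.010 fully in. 0.3 N at first touch, 0.3 N more for each mm, 3.3 N at full travel, then rigid.
- probe_tip (a point): The rounded end (5 mm diameter) of the probe's spring tip; moves with the tip.
- graver: Graver with a dark wooden grip, lying loose, 110 mm long; origin on the bench below its ferrule. Leave alone.
- loupe: Aluminium eye loupe, 40 mm diameter, 30 mm high; origin at its underside's centre. Leave alone.
- hammer: Small hammer lying at the back. Leave alone.
- bottle: Green glass bottle, 52 mm diameter, 120 mm high; origin at its underside's centre. Leave alone.
- needle_file: Flat dark file, 140 x 12 x 6 mm. Leave alone.
- bangle: Brass bangle lying flat, 64 mm diameter, 10 mm high. Leave alone.
Not all that is in view belongs to the job. Leave any turquoise look-alike of the block alone. Of the things that look like the probe, the middle-sized one is meant.

How it is judged (in metres and radians):
On the way, in this order (a step that is already met when the one before it is completed fails the run):
1. both straps are snapped shut (value of joint each of strap_left, strap_right below 0.06 rad), for 0.3 s.
2. the probe is out of its stand, in the gripper (distance between probe and stand above 0.1 m and contact force between probe and stand below 0.05 N and contact force between the fingers and probe above 1 N), for 0.2 s.
At the end, for the whole second after the job is handed in: Both straps shut (within 0.06 rad); the probe, gripped by the fingers and resting on nothing else, has its tip within 6 mm of the red dot's centre, is upright within 0.12 rad (7 degrees), still, its tip pushed in between 1.5 and 9 mm of its 10 mm, pressing the blank with 0.5 to 6 N (all of step 1 and distance between probe_tip and mark below 0.006 m and angle between probe's own z axis and vertical below 0.12 rad and value of joint probe_pin between 0.0015 and 0.009 m and contact force between probe and blank between 0.5 and 6 N and contact force between the fingers and probe above 1 N and contact force between probe and block below 0.1 N and linear speed of probe below 0.02 m/s); the arm keeps its last pose, push and grip.
It fails at once if the probe touches the blank before both straps are shut (contact force between probe and blank above 0.3 N and value of joint any of strap_left, strap_right above 0.15 rad).
It fails at once if the probe is pressed on the blank with more than 15 N (contact force between probe and blank above 15 N).
It fails at once if a bystander is moved by more than 30 mm (distance of any of graver, loupe, hammer, bottle, needle_file, bangle from where it was at the start of the episode above 0.03 m).
It also fails if it takes over 64 s, if anything falls off the work surface, if the arm or the gripper's body presses on something with over 40 N, if the wrist force passes 120 N, or if a joint passes its speed limit or range.

### The arm

A 6-joint arm with a two-finger parallel gripper is mounted at the origin on the work surface. World frame = base frame: x ahead of the robot, y to its left, z up, the work surface at z = 0. Lengths are in mm, angles in rad, forces in N, time in s.
With the tool pointing down it reaches from about 300 to 875 mm from the base axis. Payload 6.4 kg.
Tool frame: the origin (TCP) lies at the very end of the fingers, on their centre line; the grasp point (between the pads) lies 19 mm behind it (env.tcp_to_grasp is the x of the grasp point in the tool frame, in mm); x points along the fingers, y is the direction in which the jaws open and shut, and the axes are right-handed (so a half turn about x gives the same grasp; the last joint's range is limited). The gripper opens to 85 mm and grips with 20 to 120 N. Pads are 22 mm wide; open, the fingers measure 114 mm over their backs; the gripper's body (76 mm by 85 mm) begins 54 mm behind the grasp point. The pads swing forward as they close: fully open they stand 13 mm farther back than shut.
Start: joints at [-1.331, 0.181, 1.607, -0, 1.354, -0.206], TCP at [247.946, -518.81, 231.288] pointing down, gripper open.
Joint ranges: [-2.99, 2.99], [-0.89, 2.07], [0.3, 2.58], [-1.14, 4.28], [0, 2.63], [-3.12, 3.12]. Speed limits (rad/s): [2.57, 2.57, 3.01, 3.14, 3.14, 3.14].

### API

Orientations are given as [roll, pitch, yaw] about the fixed x, y, z axes, in that order (R = Rz(yaw) Ry(pitch) Rx(roll)).
In Python, from plant import env gives the robot as it stands.
- The arm moves only by the tool servo_tool, never from a script. Its argument "targets" is a list of rows, each an object of numbers: "tx", "ty", "tz": the shift along the tool's x, y, z in m; "roll": the turn about the tool's x in rad. A call has 1 to 10 rows; each row shifts and turns the commanded pose from where the row before left it, along the tool's axes as they then stand; what a row does not reach is not made up. A row lasts 1/10 s, in which the tool goes at most 50 mm and 8.59 degrees, less where a joint would pass 70% of its speed; a pose out of reach is approached as far as the arm can. A call is refused whole if a number of a shift passes 0.05 or a number of a turn 0.15, either way. A call with a gripper value outside its range is refused whole. "claw" is the opening, from 0 (shut) to 1 (fully open), set as the call begins (left out, the last holds). The fingers move at their own pace and stop on an object; "force" is the grip in N (left out, the last holds). Time passes only in rows, so rows that do not move let the fingers close. It gives the time, the measured TCP pose, the force and the opening at its end, in the units of the state.
- env.sense(): the state, without advancing time (a new reading comes with each control period).
- env.snapshot(name): name is "scene" or "top"; returns a dict with "image" (400x640x3 uint8, blue, green, red), "depth" (400x640 float32, mm along the optical axis (not along the pixel's ray), 0 where there is no reading), "mtx" (3x3 intrinsics, pixels), "k1" (the pictures are not rectified: a ray, as slopes to the right and down, at radius r is drawn at 1 + k1 r^2 times it, then the intrinsics apply), "R" (3x3) and "t" (3): a world point X has camera coordinates R X + t. Camera axes: x right, y down, z forward; pixel columns grow to the right and rows downward; lengths in mm; the calibration is good to about 2 mm. A picture is of the moment at which its call begins.
- env.sign_off(): hands the job in, once; it reports no verdict.
The state is a dict: "clock": time; "qpos": joint angles; "joint_velocities": joint speeds; "effort": joint torques, N m; "tcp_pos": TCP position; "eef_rot": TCP orientation; "contact_force": force on the tool from outside, world axes, zero at the start; "wrist_torque": the same for the moment, N m; "gripper_width": opening from 0.0 (shut) to 1.0 (fully open).
Only numpy, scipy, OpenCV 4.12 (cv2) and the standard library are available. Lean on these libraries where they do the work, as an engineer would, in place of code of your own. Each camera call takes 0.05 s, during which the arm holds its last target. There are 200 camera calls.

## Working session

There is one attempt and no reset: what is moved stays moved. The work goes in short steps, Python scripts to look and compute and a tool call to move; the robot and the scene stay as the last step left them, time stands still between calls to the robot, and variables do not carry over. Pictures are saved under pics/ and viewed, about 8 in all and at most 12, crops included, and the job is handed in when it is done.

Besides the shell and the picture viewer there is one more tool, called as a command line: name --argument value ..., lists and objects as JSON in quotes. servo_tool: Moves the arm, as the interface text tells. Its arguments: {"type":"object","properties":{"targets":{"type":"array"},"claw":{"type":"number"},"force":{"type":"number"}},"required":["targets"]}

```bash
ls; mkdir -p pics; cat > h.py <<'E'
import numpy as np, cv2
from plant import env
def snap(n):
    s=env.snapshot(n); s['R']=np.array(s['R']); s['t']=np.array(s['t']); s['mtx']=np.array(s['mtx']); return s
def slopes(s,uv):
    K=s['mtx']; d=(np.atleast_2d(np.array(uv,float))-K[:2,2])/[K[0,0],K[1,1]]
    u=d.copy()
    for _ in range(20): u=d/(1+s['k1']*(u**2).sum(1,keepdims=True))
    return u
def ray(s,uv):
    u=slopes(s,uv); d=np.c_[u,np.ones(len(u))]@s['R']; return -s['R'].T@s['t'],d
def plane(s,uv,z):
    c,d=ray(s,uv); return c+d*((z-c[2])/d[:,2])[:,None]
def dpt(s,uv):
    c,d=ray(s,uv); uv=np.atleast_2d(np.array(uv)).astype(int); return c+d*s['depth'][uv[:,1],uv[:,0]][:,None]
def proj(s,X):
    p=np.atleast_2d(X)@s['R'].T+s['t']; u=p[:,:2]/p[:,2:]; u=u*(1+s['k1']*(u**2).sum(1,keepdims=True))
    return u*[s['mtx'][0,0],s['mtx'][1,1]]+s['mtx'][:2,2]
E
python3 - <<'E'
from h import *
for n in('scene','top'):
    s=snap(n); cv2.imwrite(f'pics/{n}0.png',s['image']); print(n,s['mtx'].tolist(),s['k1'],-s['R'].T@s['t'])
print(env.sense())
E
```

```text
pics
scene [[426.92569551323356, 0.0, 318.76624762880306], [0.0, 426.92569551323356, 206.85852568638734], [0.0, 0.0, 1.0]] -0.025926957323270328 [1400.26673732 -305.67911872  831.48578689]
top [[486.02729498629066, 0.0, 323.9597225770948], [0.0, 486.02729498629066, 196.81017498071634], [0.0, 0.0, 1.0]] 0.026035022179667258 [ 391.75395639   11.19629854 1318.42105048]
{'clock': 0.1, 'qpos': array([-1.33128086e+00,  1.81470104e-01,  1.60785246e+00,  1.11426743e-05,
        1.35381778e+00, -2.06288550e-01]), 'joint_velocities': array([ 0.00141228, -0.00186323, -0.00066583, -0.00019831,  0.00040725,
       -0.00015868]), 'effort': array([-3.50043474e-04, -4.45879412e+01, -3.52238953e+01, -3.64181715e-04,
        4.13439557e-03, -4.43972692e-05]), 'tcp_pos': array([ 247.84067453, -518.32016939,  230.49920644]), 'eef_rot': array([-1.78411309,  1.5692486 ,  1.80328117]), 'contact_force': array([0.04935248, 0.1371235 , 0.43947421]), 'wrist_torque': array([-0.01639937,  0.01768737,  0.03189006]), 'gripper_width': 1.0022913692713196}
```

View pics/scene0.png

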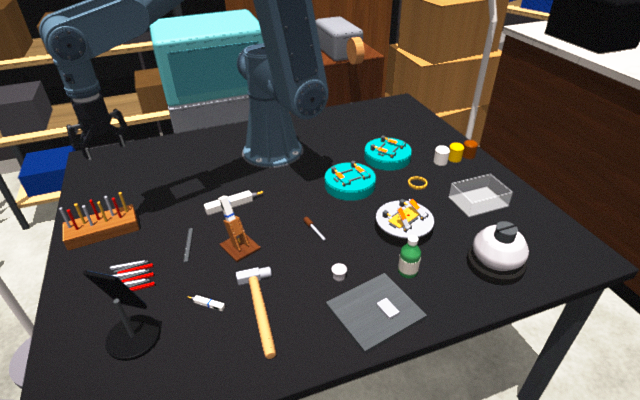

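View pics/top0.png

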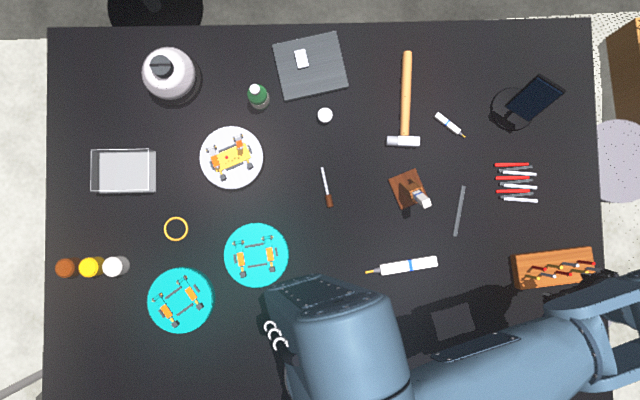

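The scene view shows the steel block at (405,218) and the stand with the probe at (238,235). The top view shows the same at (231,157) and (410,190).

Lookalikes in the top view:
- **Blocks:** steel (231,157) is the one I want. The turquoise ones at (256,255) and (180,300) are decoys.
- **Probes:** the one in the stand (415,193) is middle-sized, so I choose it. The large one lies at (402,266) and the small one at (450,125).

I'll check with close crops.

```bash
python3 - <<'E'
from h import *
T=cv2.imread('pics/top0.png');S=cv2.imread('pics/scene0.png')
c=lambda I,u,v,w,h:cv2.resize(I[v:v+h,u:u+w],(400,300),interpolation=cv2.INTER_CUBIC)
cv2.imwrite('pics/crop1.png',np.vstack([np.hstack([c(T,191,127,80,60),c(T,370,160,80,60)]),np.hstack([c(S,365,188,80,60),c(S,200,190,80,60)])]))
s=snap('top')
hsv=cv2.cvtColor(T,cv2.COLOR_BGR2HSV)
m=np.zeros(T.shape[:2],bool);m[120:195,190:275]=1
w=((hsv[...,1]<60)&(hsv[...,2]>150)&m).astype(np.uint8)
p=cv2.findContours(w,0,2)[0];p=max(p,key=cv2.contourArea);h=cv2.convexHull(p)
(e,ax,an)=cv2.fitEllipse(h);print('disc',e,ax,plane(s,[e],40),plane(s,h[:,0],40).min(0),plane(s,h[:,0],40).max(0))
E
```

```text
disc (230.8104248046875, 156.98870849609375) (63.094398498535156, 63.76648712158203) [[578.7770893  242.60830868  40.        ]] [496.28800349 160.12920754  40.        ] [661.7113098  326.24637581  40.        ]
```

View pics/crop1.png

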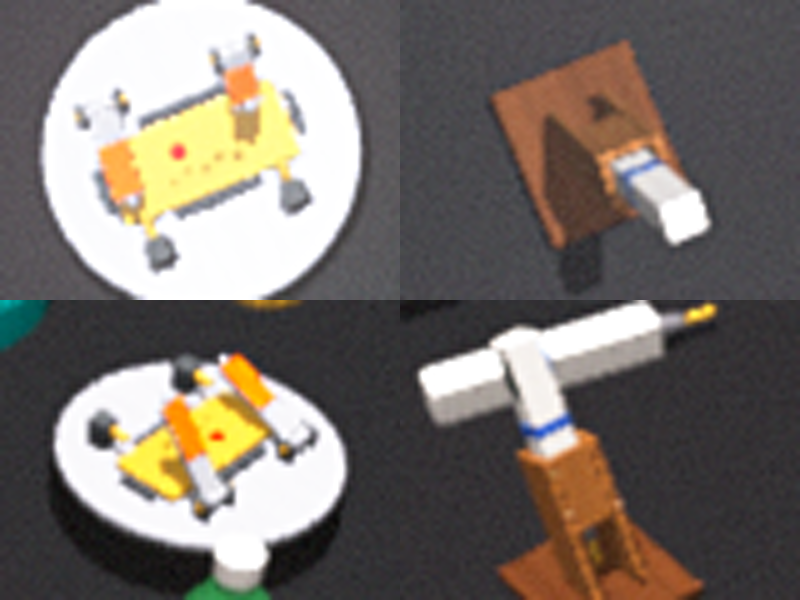

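The crops confirm the steel block with two open orange straps and the red dot at top px (226.6,157.4). They also confirm the middle-sized probe leaning in the stand, with its handle top at top px (427,204). Next I'll measure poses.

```bash
python3 - <<'E'
from h import *
from scipy.spatial.transform import Rotation as Ro
T=snap('top');S=snap('scene')
def tri(a,b):
    c1,d1=ray(T,[a]);c2,d2=ray(S,[b]);d1=d1[0];d2=d2[0]
    k=np.linalg.lstsq(np.c_[d1,-d2],c2-c1,rcond=None)[0];p,q=c1+k[0]*d1,c2+k[1]*d2
    return (p+q)/2,np.linalg.norm(p-q)
def blobs(s,box,lo,hi,n):
    u,v,w,h=box;hsv=cv2.cvtColor(s['image'],cv2.COLOR_BGR2HSV)[v:v+h,u:u+w]
    N,L,st,ce=cv2.connectedComponentsWithStats(cv2.inRange(hsv,np.array(lo),np.array(hi)))
    i=np.argsort(-st[1:,4])[:n]+1; return [(ce[j]+[u,v],st[j,4]) for j in i]
bT=blobs(T,(191,127,80,60),(5,150,120),(17,255,255),3);bS=blobs(S,(365,188,80,60),(5,150,120),(17,255,255),3)
print(bT,bS)
rT=blobs(T,(191,127,80,60),(0,120,100),(4,255,255),2)+blobs(T,(191,127,80,60),(172,120,100),(180,255,255),2)
print('red',rT,plane(T,[(226.6,157.4)],46))
c=np.array([578.8,242.6,0])
# hinges: crop pixels
hT=plane(T,[(191+105/5,127+105/5),(191+235/5,127+48/5)],50);print('hinges',hT)
d=hT[0]-hT[1];print('yaw',np.arctan2(-d[0],d[1]))
for a in bT[:2]:
  for b in bS[:2]: print('pad',tri(a[0],b[0]))
print('handle top',tri((427,204),(224,198)))
cr=[(370+x/5,160+y/5) for x,y in((630,40),(490,98),(560,248))];P=plane(T,cr,10);print('base',P)
d=P[1]-P[2];print('stand yaw',np.arctan2(d[1],d[0]),np.linalg.norm(d),np.linalg.norm(P[0]-P[1]),'ctr',(P[0]+P[2])/2)
print('band',tri((370+240/5,160+177/5),(200+147/5,190+130/5)))
print('tool R',Ro.from_euler('xyz',env.sense()['eef_rot']).as_matrix().round(3).tolist())
E
```

```text
[(array([214.8490566 , 160.67924528]), np.int32(53)), (array([238.89655172, 143.79310345]), np.int32(29)), (array([227., 156.]), np.int32(1))] [(array([401.17142857, 213.85714286]), np.int32(35)), (array([413.85714286, 200.42857143]), np.int32(7)), (array([408.  , 214.75]), np.int32(4))]
red [(array([226.33333333, 157.        ]), np.int32(3)), (array([226., 157.]), np.int32(1))] [[577.04264894 252.55991046  46.        ]]
hinges [[602.04835512 289.61692125  50.        ]
 [630.81419176 221.30192186  50.        ]]
yaw 0.3985426674240342
pad (array([562.22170593, 266.02399367,  38.22006418]), np.float64(39.967502934866104))
pad (array([564.63955961, 277.04751374,  81.77918893]), np.float64(2.7923830228264244))
pad (array([606.29654904, 214.19158151,  81.81949169]), np.float64(0.42275522547408806))
pad (array([607.98667798, 225.19511947, 123.67761167]), np.float64(39.42756734215501))
handle top (array([ 439.3816619 , -244.60239314,  146.02965416]), np.float64(7.559441298545463))
base [[ 537.31576327 -468.32371069   10.        ]
 [ 507.55469048 -391.52833876   10.        ]
 [ 425.66479946 -425.83646314   10.        ]]
stand yaw 0.39673878644863547 88.7862694884759 82.36049175910482 ctr [ 481.49028137 -447.08008691   10.        ]
band (array([ 462.65274309, -237.21627862,   98.40187784]), np.float64(0.2901772292171966))
tool R [[-0.0, 0.431, -0.902], [0.001, -0.902, -0.431], [-1.0, -0.001, -0.0]]
```

```bash
cat >> h.py <<'E'
def togo(xyz,phi):
    """tool-axis shift (m) and roll to reach TCP xyz (mm), tool y = -(block y at yaw phi), tool down"""
    from scipy.spatial.transform import Rotation as Ro
    s=env.sense();R=Ro.from_euler('xyz',s['eef_rot']).as_matrix();y=R[:,1];p=np.arctan2(y[0],-y[1])
    d=np.array(xyz)-s['tcp_pos']
    f=lambda q:[-d[2]/1e3,(d[0]*np.sin(q)-d[1]*np.cos(q))/1e3,(-d[0]*np.cos(q)-d[1]*np.sin(q))/1e3]
    print('now',s['tcp_pos'].round(1),'phi',round(p,3),'roll',round(p-phi,3),'shift tx,ty,tz now-axes',np.round(f(p),4),'after roll',np.round(f(phi),4),'F',s['contact_force'].round(1),'t',s['clock'])
E
python3 - <<'E'
from h import *
T=snap('top')
cr=[(290+x/5,160+y/5) for x,y in((630,40),(490,98),(560,248))];P=plane(T,cr,10);print('base',P)
d=P[1]-P[2];y=np.arctan2(d[1],d[0]);print('stand yaw',y,np.linalg.norm(d),np.linalg.norm(P[0]-P[1]),'ctr',(P[0]+P[2])/2)
print('top',plane(T,[(427,204)],152)); print('band px',plane(T,[(418,195.4)],98))
phi=.4;c=np.array([578.8,242.6,0]);X=np.array([np.cos(phi),np.sin(phi),0]);Y=np.array([-X[1],X[0],0])
for n,s,th in(('right',-38,.85),('left',38,.5)):
    print(n)
    for a in (th,th/2,.15,0):
        p=c+X*(40-50*np.cos(a)+4*np.sin(a)+11)+Y*s+[0,0,50.5+50*np.sin(a)+4*np.cos(a)];print(a,p.round(1))
togo(c+X*20-Y*38+[0,0,130],.4)
E
```

```text
base [[ 542.24795171 -252.18963361   10.        ]
 [ 512.43284514 -175.42404208   10.        ]
 [ 430.47459776 -210.64205977   10.        ]]
stand yaw 0.40585060015744007 89.20461357610506 82.35227150581913 ctr [ 486.36127474 -231.41584669   10.        ]
top [[ 438.38076074 -247.06545043  152.        ]]
band px [[ 462.70546115 -237.15340392   98.        ]]
right
0.85 [612.9 215.8  90.7]
0.425 [600.1 210.4  74.8]
0.15 [595.6 208.4  61.9]
0 [594.5 208.   54.5]
left
0.5 [572.3 281.1  78. ]
0.25 [567.3 279.   66.7]
0.15 [566.  278.4  61.9]
0 [564.9 278.   54.5]
now [ 247.9 -518.6  231. ] phi 0.446 roll 0.046 shift tx,ty,tz now-axes [ 0.101  -0.5053 -0.645 ] after roll [ 0.101  -0.5343 -0.6212] F [ 0.1  0.3 -0.5] t 0.3
```

servo_tool --targets '[{"roll": 0.046}, {"ty": -0.03, "tz": -0.0345}, {"ty": -0.03, "tz": -0.0345}, {"ty": -0.03, "tz": -0.0345}, {"ty": -0.03, "tz": -0.0345}, {"ty": -0.03, "tz": -0.0345}, {"ty": -0.03, "tz": -0.0345}, {"ty": -0.03, "tz": -0.0345}, {"ty": -0.03, "tz": -0.0345}, {"ty": -0.03, "tz": -0.0345}]' --claw 0 --force 40

```text
invalid input at $.targets[0]: expected keys tx, ty, tz, roll
```

servo_tool --targets '[{"ty": -0.03, "tz": -0.0345}, {"ty": -0.03, "tz": -0.0345}, {"ty": -0.03, "tz": -0.0345}, {"ty": -0.03, "tz": -0.0345}, {"ty": -0.03, "tz": -0.0345}, {"ty": -0.03, "tz": -0.0345}, {"ty": -0.03, "tz": -0.0345}, {}, {}]'

```text
invalid input at $.targets[0]: expected keys tx, ty, tz, roll
```

```bash
python3 - <<'E'
from h import *
togo([612.9,215.8,100],.4)
T=snap('top');S=snap('scene')
c=lambda I,u,v,w,h:cv2.resize(I[v:v+h,u:u+w],(400,300),interpolation=cv2.INTER_CUBIC)
cv2.imwrite('pics/b.png',np.hstack([c(T['image'],171,112,120,90),c(S['image'],345,158,120,90)]))
E
```

```text
now [ 247.9 -518.6  231. ] phi 0.446 roll 0.046 shift tx,ty,tz now-axes [ 0.131  -0.5053 -0.646 ] after roll [ 0.131  -0.5343 -0.6222] F [ 0.1  0.3 -0.5] t 0.3
```

All four keys are needed in each row.

servo_tool --targets '[{"tx": 0, "ty": 0, "tz": 0, "roll": 0.046}, {"tx": 0, "ty": -0.03, "tz": -0.0345, "roll": 0}, {"tx": 0, "ty": -0.03, "tz": -0.0345, "roll": 0}, {"tx": 0, "ty": -0.03, "tz": -0.0345, "roll": 0}, {"tx": 0, "ty": -0.03, "tz": -0.0345, "roll": 0}, {"tx": 0, "ty": -0.03, "tz": -0.0345, "roll": 0}, {"tx": 0, "ty": -0.03, "tz": -0.0345, "roll": 0}, {"tx": 0, "ty": -0.03, "tz": -0.0345, "roll": 0}, {"tx": 0, "ty": -0.03, "tz": -0.0345, "roll": 0}, {"tx": 0, "ty": -0.03, "tz": -0.0345, "roll": 0}]' --claw 0 --force 40

```text
clock: 1.4
tcp_pos: [429.4, -147.5, 231.6]
eef_rot: [2.223, 1.57, -0.519]
contact_force: [0.6, 0.4, 1.1]
gripper_width: 0.005
```

servo_tool --targets '[{"tx": 0, "ty": -0.03, "tz": -0.0345, "roll": 0}, {"tx": 0, "ty": -0.03, "tz": -0.0345, "roll": 0}, {"tx": 0, "ty": -0.03, "tz": -0.0345, "roll": 0}, {"tx": 0, "ty": -0.03, "tz": -0.0345, "roll": 0}, {"tx": 0, "ty": -0.03, "tz": -0.0345, "roll": 0}, {"tx": 0, "ty": -0.03, "tz": -0.0345, "roll": 0}, {"tx": 0, "ty": -0.03, "tz": -0.0345, "roll": 0}, {"tx": 0, "ty": 0, "tz": 0, "roll": 0}, {"tx": 0, "ty": 0, "tz": 0, "roll": 0}]'

```text
clock: 2.3
tcp_pos: [569.4, 139.1, 230.8]
eef_rot: [0.034, 1.57, -2.705]
contact_force: [-0.2, -0.8, -0.4]
gripper_width: 0.002
```

```bash
python3 - <<'E'
from h import *
togo([612.9,215.8,100],.4)
E
```

```text
now [569.4 139.1 230.8] phi 0.402 roll 0.002 shift tx,ty,tz now-axes [ 0.1308 -0.0535 -0.07  ] after roll [ 0.1308 -0.0537 -0.0699] F [-0.2 -0.8 -0.4] t 2.3
```

servo_tool --targets '[{"tx": 0.02, "ty": -0.018, "tz": -0.0235, "roll": 0}, {"tx": 0.02, "ty": -0.018, "tz": -0.0235, "roll": 0}, {"tx": 0.02, "ty": -0.0175, "tz": -0.023, "roll": 0}, {"tx": 0.03, "ty": 0, "tz": 0, "roll": 0}, {"tx": 0.026, "ty": 0, "tz": 0, "roll": 0}, {"tx": 0, "ty": 0, "tz": 0, "roll": 0}, {"tx": 0, "ty": 0, "tz": 0, "roll": 0}]'

```text
clock: 3.0
tcp_pos: [613.1, 213.5, 115.6]
eef_rot: [-0.069, 1.57, -2.812]
contact_force: [0.4, 0.5, 0.6]
gripper_width: 0.005
```

```bash
python3 - <<'E'
from h import *
togo([612.9,215.8,92],.4)
T=snap('top');S=snap('scene')
c=lambda I,u,v,w,h:cv2.resize(I[v:v+h,u:u+w],(400,300),interpolation=cv2.INTER_CUBIC)
cv2.imwrite('pics/b.png',np.hstack([c(T['image'],171,112,120,90),c(S['image'],345,158,120,90)]))
E
```

```text
now [613.1 213.5 115.6] phi 0.398 roll -0.002 shift tx,ty,tz now-axes [ 0.0236 -0.0022 -0.0007] after roll [ 0.0236 -0.0022 -0.0007] F [0.4 0.5 0.6] t 3.0
```

View pics/b.png

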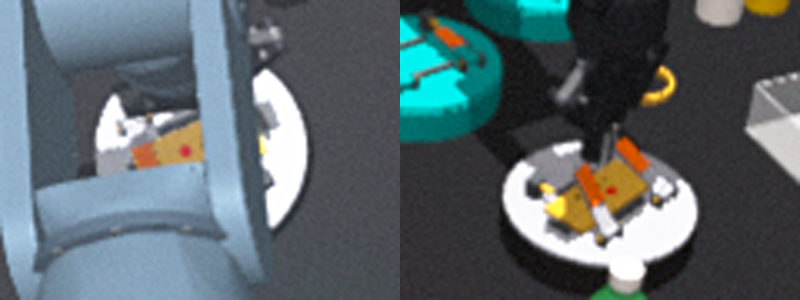

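The top view is blocked by the arm. In the scene view the closed fingers are just above and behind the right strap's pad (crop ~(600,150)), so the aim is right. Now I'll press along the arc.

servo_tool --targets '[{"tx": 0.012, "ty": -0.002, "tz": 0, "roll": 0}, {"tx": 0.012, "ty": 0, "tz": 0, "roll": 0}, {"tx": 0.004, "ty": 0, "tz": 0.005, "roll": 0}, {"tx": 0.006, "ty": 0, "tz": 0.005, "roll": 0}, {"tx": 0.006, "ty": 0, "tz": 0.004, "roll": 0}, {"tx": 0.006, "ty": 0, "tz": 0.003, "roll": 0}, {"tx": 0.007, "ty": 0, "tz": 0.002, "roll": 0}, {"tx": 0, "ty": 0, "tz": 0, "roll": 0}]'

```text
clock: 3.9
tcp_pos: [594.5, 209.0, 61.4]
eef_rot: [-0.235, 1.57, -2.977]
contact_force: [0.4, 0.4, 0.1]
gripper_width: -0.0
```

servo_tool --targets '[{"tx": 0.003, "ty": 0, "tz": 0, "roll": 0}, {"tx": 0.003, "ty": 0, "tz": 0.001, "roll": 0}, {"tx": 0.002, "ty": 0, "tz": 0, "roll": 0}, {"tx": 0.001, "ty": 0, "tz": 0, "roll": 0}, {"tx": 0, "ty": 0, "tz": 0, "roll": 0}]'

```text
clock: 4.4
tcp_pos: [594.2, 208.7, 54.3]
eef_rot: [1.166, 1.571, -1.576]
contact_force: [-3.5, -1.2, 9.1]
gripper_width: 0.0
```

```bash
python3 - <<'E'
from h import *
togo([594.5,208,52],.4)
E
```

```text
now [594.2 208.7  54.3] phi 0.4 roll -0.0 shift tx,ty,tz now-axes [ 0.0023  0.0008 -0.    ] after roll [ 0.0023  0.0008 -0.    ] F [-3.5 -1.2  9.1] t 4.4
```

servo_tool --targets '[{"tx": 0.001, "ty": 0, "tz": 0, "roll": 0}, {"tx": 0.001, "ty": 0, "tz": 0, "roll": 0}, {"tx": 0, "ty": 0, "tz": 0, "roll": 0}]'

```text
clock: 4.7
tcp_pos: [594.2, 208.8, 53.9]
eef_rot: [1.138, 1.57, -1.604]
contact_force: [-9.0, -2.9, 18.4]
gripper_width: -0.001
```

The force rose to 18 N with almost no travel at z≈54, which means it is shut. On to the left strap.

servo_tool --targets '[{"tx": -0.025, "ty": 0, "tz": 0, "roll": 0}, {"tx": -0.025, "ty": 0, "tz": 0, "roll": 0}, {"tx": 0, "ty": -0.025, "tz": -0.004, "roll": 0}, {"tx": 0, "ty": -0.025, "tz": -0.004, "roll": 0}, {"tx": 0, "ty": -0.026, "tz": -0.001, "roll": 0}, {"tx": 0.015, "ty": 0, "tz": 0, "roll": 0}, {"tx": 0, "ty": 0, "tz": 0, "roll": 0}]'

```text
clock: 5.4
tcp_pos: [570.8, 282.1, 83.7]
eef_rot: [-0.043, 1.567, -2.783]
contact_force: [-0.5, -0.7, -0.5]
gripper_width: 0.0
```

```bash
python3 - <<'E'
from h import *
togo([572.3,281.1,82],.4)
S=snap('scene')
c=lambda I,u,v,w,h:cv2.resize(I[v:v+h,u:u+w],(640,480),interpolation=cv2.INTER_CUBIC)
cv2.imwrite('pics/c.png',c(S['image'],365,173,80,60))
E
```

```text
now [570.8 282.1  83.7] phi 0.401 roll 0.001 shift tx,ty,tz now-axes [ 0.0017  0.0015 -0.001 ] after roll [ 0.0017  0.0015 -0.001 ] F [-0.5 -0.7 -0.5] t 5.4
```

View pics/c.png

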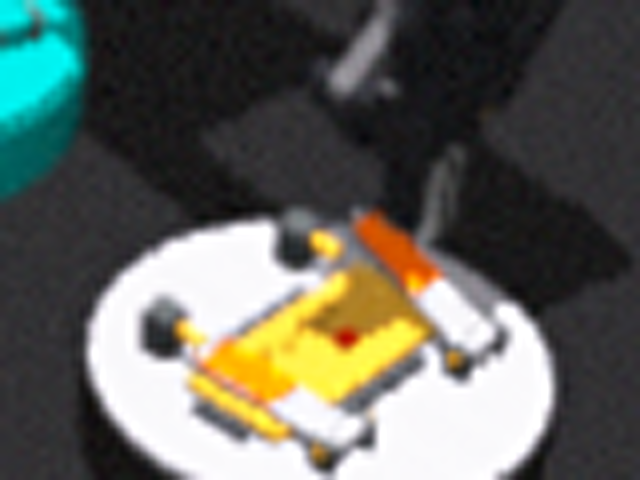

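```bash
python3 - <<'E'
from h import *
S=snap('scene');f=lambda P:((proj(S,P)-[365,173])*8).round()
s=env.sense();print('tcp',f(s['tcp_pos']))
phi=.4;c=np.array([578.8,242.6,0]);X=np.array([np.cos(phi),np.sin(phi),0]);Y=np.array([-X[1],X[0],0])
for s_ in(38,-38):
  for a in (0,.3,.4,.5,.6): print(s_,a,f(c+X*(40-43*np.cos(a)+4*np.sin(a))+Y*s_+[0,0,50.5+43*np.sin(a)+4*np.cos(a)]))
E
```

```text
tcp [[410. 222.]]
38 0 [[372. 274.]]
38 0.3 [[383. 251.]]
38 0.4 [[388. 245.]]
38 0.5 [[394. 239.]]
38 0.6 [[401. 235.]]
-38 0 [[241. 366.]]
-38 0.3 [[251. 343.]]
-38 0.4 [[256. 337.]]
-38 0.5 [[262. 331.]]
-38 0.6 [[269. 327.]]
```

servo_tool --targets '[{"tx": 0.006, "ty": 0.001, "tz": 0, "roll": 0}, {"tx": 0.004, "ty": 0, "tz": 0.002, "roll": 0}, {"tx": 0.004, "ty": 0, "tz": 0.002, "roll": 0}, {"tx": 0.004, "ty": 0, "tz": 0.001, "roll": 0}, {"tx": 0.004, "ty": 0, "tz": 0.001, "roll": 0}, {"tx": 0.003, "ty": 0, "tz": 0.001, "roll": 0}, {"tx": 0.002, "ty": 0, "tz": 0, "roll": 0}, {"tx": 0.002, "ty": 0, "tz": 0.001, "roll": 0}, {"tx": 0.002, "ty": 0, "tz": 0, "roll": 0}, {"tx": 0, "ty": 0, "tz": 0, "roll": 0}]'

```text
clock: 6.5
tcp_pos: [565.3, 278.2, 54.7]
eef_rot: [-0.272, 1.57, -3.014]
contact_force: [-0.4, 0.3, -0.2]
gripper_width: -0.0
```

servo_tool --targets '[{"tx": 0.001, "ty": 0, "tz": 0, "roll": 0}, {"tx": 0.001, "ty": 0, "tz": 0, "roll": 0}, {"tx": 0, "ty": 0, "tz": 0, "roll": 0}]'

```text
clock: 6.8
tcp_pos: [565.5, 278.3, 54.2]
eef_rot: [0.005, 1.57, -2.736]
contact_force: [-4.6, -2.1, 8.0]
gripper_width: 0.002
```

servo_tool --targets '[{"tx": 0.001, "ty": 0, "tz": 0, "roll": 0}, {"tx": 0, "ty": 0, "tz": 0, "roll": 0}, {"tx": -0.04, "ty": 0, "tz": 0, "roll": 0}, {"tx": -0.05, "ty": 0, "tz": 0, "roll": 0}, {"tx": -0.05, "ty": 0, "tz": 0, "roll": 0}, {"tx": -0.01, "ty": 0.033, "tz": 0.024, "roll": 0}, {"tx": 0, "ty": 0.035, "tz": 0.025, "roll": 0}, {"tx": 0, "ty": 0.035, "tz": 0.025, "roll": 0}, {"tx": 0, "ty": 0.035, "tz": 0.025, "roll": 0}, {"tx": 0, "ty": 0.035, "tz": 0.025, "roll": 0}]'

```text
clock: 7.8
tcp_pos: [518.2, 69.3, 202.3]
eef_rot: [2.763, 1.57, 0.022]
contact_force: [0.7, -0.4, -0.7]
gripper_width: -0.004
```

servo_tool --targets '[{"tx": 0, "ty": 0.035, "tz": 0.025, "roll": 0}, {"tx": 0, "ty": 0.035, "tz": 0.025, "roll": 0}, {"tx": 0, "ty": 0.035, "tz": 0.025, "roll": 0}, {"tx": 0, "ty": 0.035, "tz": 0.025, "roll": 0}, {"tx": 0, "ty": 0.035, "tz": 0.025, "roll": 0}, {"tx": 0, "ty": 0.035, "tz": 0.025, "roll": 0}, {"tx": 0, "ty": 0.035, "tz": 0.025, "roll": 0}, {"tx": 0, "ty": 0, "tz": 0, "roll": 0}, {"tx": 0, "ty": 0, "tz": 0, "roll": 0}]' --claw 1

```text
clock: 8.7
tcp_pos: [452.6, -223.8, 202.0]
eef_rot: [-1.624, 1.57, 1.915]
contact_force: [-0.7, 1.1, -0.6]
gripper_width: 0.998
```

```bash
python3 - <<'E'
from h import *
togo([448.1,-242.9,108],.405)
S=snap('scene')
T=snap('top')
c=lambda I,u,v,w,h:cv2.resize(I[v:v+h,u:u+w],(400,300),interpolation=cv2.INTER_CUBIC)
cv2.imwrite('pics/d.png',np.vstack([np.hstack([c(S['image'],365,173,80,60),c(T['image'],191,127,80,60)]),np.hstack([c(S['image'],170,130,140,105),c(T['image'],350,140,120,90)])]))
for P in ([448.1,-242.9,127],env.sense()['tcp_pos']):print((proj(S,P)-[170,130])*400/140+[0,300])
E
```

```text
now [ 452.6 -223.8  202. ] phi 0.397 roll -0.008 shift tx,ty,tz now-axes [0.094  0.0159 0.0116] after roll [0.094  0.0158 0.0117] F [-0.7  1.1 -0.6] t 8.7
[[156.70456559 514.75768637]]
[[167.69511322 447.93588654]]
```

View pics/d.png

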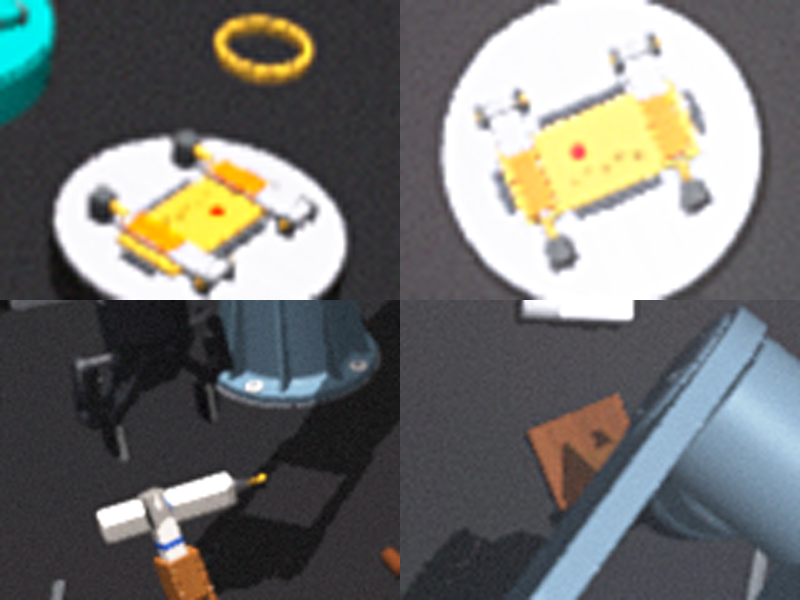

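Both straps are level and shut (top panels), with the dot at top px (226.6,157.4). The open jaws are above the probe, and the aim point projects onto the handle at crop ~(157,515).

servo_tool --targets '[{"tx": 0, "ty": 0.008, "tz": 0.006, "roll": -0.008}, {"tx": 0, "ty": 0.008, "tz": 0.006, "roll": 0}, {"tx": 0.02, "ty": 0, "tz": 0, "roll": 0}, {"tx": 0.02, "ty": 0, "tz": 0, "roll": 0}, {"tx": 0.02, "ty": 0, "tz": 0, "roll": 0}, {"tx": 0.02, "ty": 0, "tz": 0, "roll": 0}, {"tx": 0.014, "ty": 0, "tz": 0, "roll": 0}, {"tx": 0, "ty": 0, "tz": 0, "roll": 0}]'

```text
clock: 9.6
tcp_pos: [447.1, -241.7, 106.3]
eef_rot: [-1.112, 1.567, 2.437]
contact_force: [0.6, 0.8, -0.3]
gripper_width: 0.999
```

servo_tool --targets '[{"tx": 0, "ty": 0, "tz": 0, "roll": 0}, {"tx": 0, "ty": 0, "tz": 0, "roll": 0}, {"tx": 0, "ty": 0, "tz": 0, "roll": 0}, {"tx": 0, "ty": 0, "tz": 0, "roll": 0}, {"tx": 0, "ty": 0, "tz": 0, "roll": 0}, {"tx": 0, "ty": 0, "tz": 0, "roll": 0}]' --claw 0 --force 40

```text
clock: 10.2
tcp_pos: [448.8, -243.1, 109.1]
eef_rot: [1.947, 1.569, -0.787]
contact_force: [-0.4, -1.6, 4.3]
gripper_width: 0.234
```

```bash
python3 - <<'E'
from h import *
togo([448.1,-242.9,108],.405)
S=snap('scene')
cv2.imwrite('pics/e.png',cv2.resize(S['image'][160:265,170:310],(560,420),interpolation=cv2.INTER_CUBIC))
E
```

```text
now [ 448.8 -243.1  109.1] phi 0.408 roll 0.003 shift tx,ty,tz now-axes [ 0.0011 -0.0005  0.0005] after roll [ 0.0011 -0.0005  0.0005] F [-0.4 -1.6  4.3] t 10.2
```

View pics/e.png

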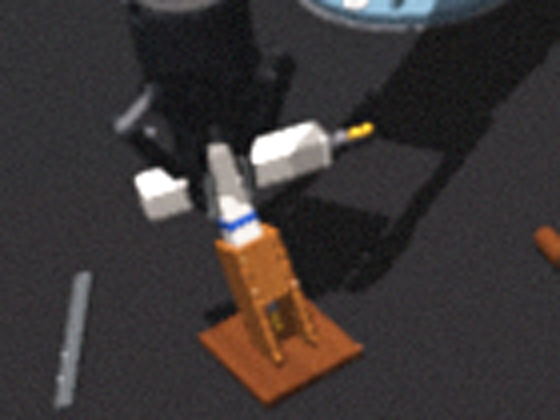

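The gripper holds the probe at an opening of 0.234, about 20 mm, and the handle is between the pads. The tool can't tilt, so I'll draw the probe along its axis until only the nose is in the pocket. Then I'll use the pocket's wall to turn it upright in the pads.

servo_tool --targets '[{"tx": -0.007, "ty": 0, "tz": 0.003, "roll": 0}, {"tx": -0.007, "ty": 0, "tz": 0.003, "roll": 0}, {"tx": -0.007, "ty": 0, "tz": 0.003, "roll": 0}, {"tx": -0.007, "ty": 0, "tz": 0.003, "roll": 0}, {"tx": -0.007, "ty": 0, "tz": 0.003, "roll": 0}, {"tx": -0.007, "ty": 0, "tz": 0.003, "roll": 0}, {"tx": -0.007, "ty": 0, "tz": 0.003, "roll": 0}, {"tx": -0.007, "ty": 0, "tz": 0.003, "roll": 0}, {"tx": 0, "ty": 0, "tz": 0, "roll": 0}]' --force 25

```text
clock: 11.15
tcp_pos: [426.1, -252.9, 165.4]
eef_rot: [1.475, 1.569, -1.259]
contact_force: [-0.2, -0.1, -0.5]
gripper_width: 0.231
```

```bash
python3 - <<'E'
from h import *
togo([448.1,-242.9,108],.405)
S=snap('scene')
cv2.imwrite('pics/f.png',cv2.resize(S['image'][145:250,160:300],(700,525),interpolation=cv2.INTER_CUBIC))
s=env.sense();print(s['gripper_width'],((proj(S,s['tcp_pos']+[0,0,19])-[160,145])*5))
E
```

```text
now [ 426.1 -252.9  165.4] phi 0.407 roll 0.002 shift tx,ty,tz now-axes [ 0.0574 -0.0004 -0.0242] after roll [ 0.0574 -0.0005 -0.0242] F [-0.2 -0.1 -0.5] t 11.15
0.2318175505249923 [[282.68733018 197.17983572]]
```

View pics/f.png

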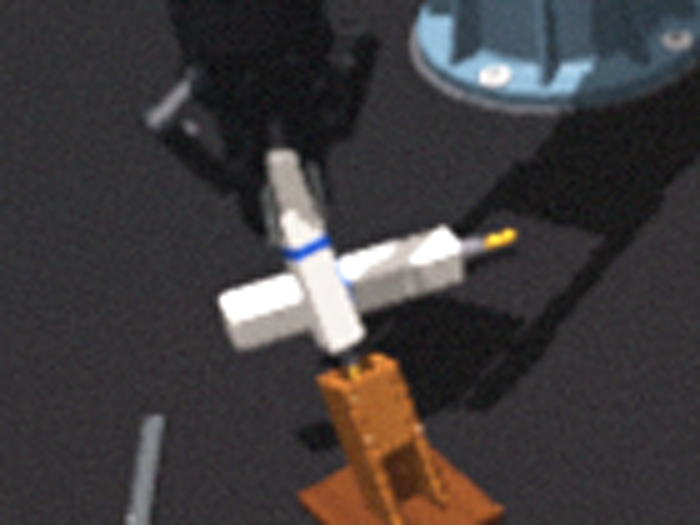

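The probe is still leaning in the pads, with only its nose inside the rim (crop (350,365)). Now I'll pivot it by moving the hand towards the stand's +x.

servo_tool --targets '[{"tx": 0, "ty": 0, "tz": -0.005, "roll": 0}, {"tx": 0, "ty": 0, "tz": -0.004, "roll": 0}, {"tx": -0.001, "ty": 0, "tz": -0.004, "roll": 0}, {"tx": -0.001, "ty": 0, "tz": -0.004, "roll": 0}, {"tx": -0.001, "ty": 0, "tz": -0.004, "roll": 0}, {"tx": -0.001, "ty": 0, "tz": -0.004, "roll": 0}]' --force 20

```text
clock: 11.8
tcp_pos: [449.1, -242.0, 168.2]
eef_rot: [-0.565, 1.57, 2.985]
contact_force: [-3.6, -1.0, -0.1]
gripper_width: 0.228
```

servo_tool --targets '[{"tx": -0.001, "ty": 0, "tz": -0.004, "roll": 0}, {"tx": -0.001, "ty": 0, "tz": -0.004, "roll": 0}, {"tx": -0.001, "ty": 0, "tz": -0.004, "roll": 0}, {"tx": 0, "ty": 0, "tz": -0.004, "roll": 0}, {"tx": 0, "ty": 0, "tz": -0.004, "roll": 0}, {"tx": 0, "ty": 0, "tz": 0, "roll": 0}]'

```text
clock: 12.4
tcp_pos: [468.2, -234.1, 171.4]
eef_rot: [2.532, 1.57, -0.201]
contact_force: [-2.1, -0.1, 0.6]
gripper_width: 0.226
```

```bash
python3 - <<'E'
from h import *
S=snap('scene')
cv2.imwrite('pics/g.png',cv2.resize(S['image'][145:250,160:300],(700,525),interpolation=cv2.INTER_CUBIC))
s=env.sense();g=s['tcp_pos']+[0,0,19];print(s['gripper_width'],s['contact_force'],s['wrist_torque'],s['tcp_pos'],((proj(S,[g,g-[0,0,80],g+[0,0,25]])-[160,145])*5))
E
```

```text
0.229169232418528 [-0.93603516 -0.23025173  0.5440173 ] [-0.09636902  0.44802287  0.05088701] [ 468.10635891 -234.17757729  171.40872682] [[329.22006095 222.48640297]
 [351.47247778 342.49111293]
 [321.87383336 182.77834183]]
```

View pics/g.png

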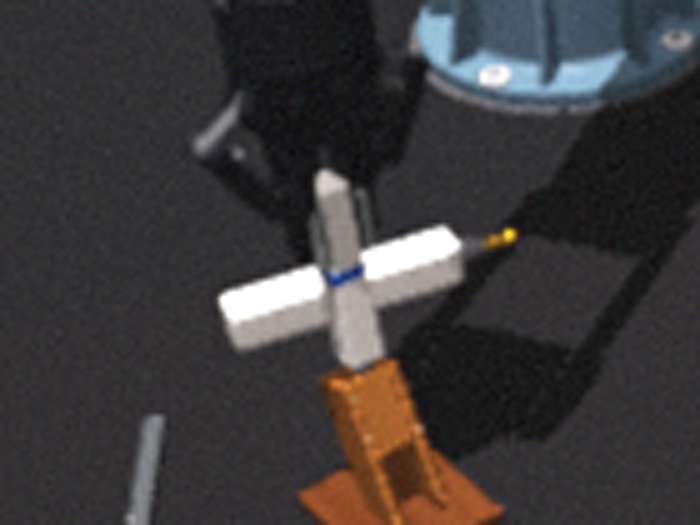

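```bash
cat >> h.py <<'E'
def lean(S,p0,p1,off=(160,145),k=5,hw=1):
    """fit front face centre line between crop pixels p0,p1 through depth; returns direction"""
    t=np.linspace(0,1,40)[:,None];uv=(np.array(p0)*(1-t)+np.array(p1)*t)/k+off
    uv=np.vstack([uv+[d,0] for d in range(-hw,hw+1)]);uv=np.unique(uv.round().astype(int),axis=0)
    P=dpt(S,uv);P=P[S['depth'][uv[:,1],uv[:,0]]>0]
    for _ in range(3):
        A=np.c_[P[:,2],np.ones(len(P))];C=np.linalg.lstsq(A,P[:,:2],rcond=None)[0];r=np.linalg.norm(P[:,:2]-A@C,axis=1);P=P[r<2.5*np.median(r)+.1]
    print('dx/dz,dy/dz',C[0].round(3),'n',len(P),'res',np.median(r).round(2),'z',P[:,2].min().round(),P[:,2].max().round(),'along .4/.across',(C[0]@[np.cos(.405),np.sin(.405)]).round(3),(C[0]@[-np.sin(.405),np.cos(.405)]).round(3))
    return C
E
python3 - <<'E'
from h import *
S=snap('scene');lean(S,(339,205),(360,350))
E
```

```text
dx/dz,dy/dz [-0.085  0.034] n 91 res 2.84 z 113.0 205.0 along .4/.across -0.065 0.065
```

It's nearly upright, with about 0.07 rad of lean left. I'll push a little more, then lift out.

servo_tool --targets '[{"tx": 0, "ty": 0, "tz": -0.004, "roll": 0}, {"tx": 0, "ty": 0, "tz": -0.003, "roll": 0}, {"tx": 0, "ty": 0, "tz": 0, "roll": 0}, {"tx": -0.005, "ty": 0, "tz": 0.002, "roll": 0}, {"tx": -0.02, "ty": 0, "tz": 0, "roll": 0}, {"tx": -0.03, "ty": 0, "tz": 0, "roll": 0}, {"tx": -0.03, "ty": 0, "tz": 0, "roll": 0}, {"tx": 0, "ty": 0, "tz": 0, "roll": 0}, {"tx": 0, "ty": 0, "tz": 0, "roll": 0}, {"tx": 0, "ty": 0, "tz": 0, "roll": 0}]' --force 60

```text
clock: 13.5
tcp_pos: [471.8, -231.7, 255.1]
eef_rot: [-1.424, 1.569, 2.126]
contact_force: [-0.4, 0.8, -1.5]
gripper_width: 0.223
```

```bash
python3 - <<'E'
from h import *
s=env.sense();g=s['tcp_pos']+[0,0,19];print(s['gripper_width'],s['tcp_pos'])
S=snap('scene');q=proj(S,g);o=(q[0]-[70,30]).astype(int);print(o)
print('g,g-80,g-113',(proj(S,[g,g-[0,0,80],g-[0,0,113],g+[0,0,27]])-o)*5)
cv2.imwrite('pics/i.png',cv2.resize(S['image'][o[1]:o[1]+105,o[0]:o[0]+140],(700,525),interpolation=cv2.INTER_CUBIC))
E
```

```text
0.22276633376420082 [ 471.7870136  -231.70332319  255.05197224]
[152 132]
g,g-80,g-113 [[350.10532452 152.83537215]
 [374.1937911  284.59999145]
 [383.54464979 335.61574239]
 [341.48824188 105.57807271]]
```

View pics/i.png

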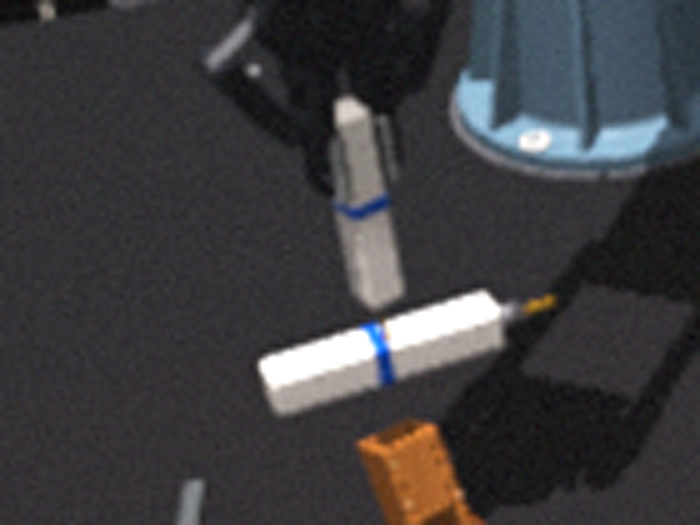

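The probe hangs nearly upright: handle top at (348,108) and bottom at (377,298), close to the predicted vertical line. I'll move above the dot.

servo_tool --targets '[{"tx": 0, "ty": -0.0336, "tz": -0.024, "roll": 0}, {"tx": 0, "ty": -0.0336, "tz": -0.024, "roll": 0}, {"tx": 0, "ty": -0.0336, "tz": -0.024, "roll": 0}, {"tx": 0, "ty": -0.0336, "tz": -0.024, "roll": 0}, {"tx": 0, "ty": -0.0336, "tz": -0.024, "roll": 0}, {"tx": 0, "ty": -0.0336, "tz": -0.024, "roll": 0}, {"tx": 0, "ty": -0.0336, "tz": -0.024, "roll": 0}, {"tx": 0, "ty": -0.0336, "tz": -0.024, "roll": 0}, {"tx": 0, "ty": -0.0336, "tz": -0.024, "roll": 0}, {"tx": 0, "ty": -0.0336, "tz": -0.024, "roll": 0}]'

```text
clock: 14.55
tcp_pos: [558.7, 173.2, 254.7]
eef_rot: [-0.405, 1.568, -3.139]
contact_force: [1.4, 0.3, -1.8]
gripper_width: 0.223
```

servo_tool --targets '[{"tx": 0, "ty": -0.0336, "tz": -0.024, "roll": 0}, {"tx": 0, "ty": -0.0336, "tz": -0.024, "roll": 0}, {"tx": 0.025, "ty": 0, "tz": 0, "roll": 0}, {"tx": 0.025, "ty": 0, "tz": 0, "roll": 0}, {"tx": 0, "ty": 0, "tz": 0, "roll": 0}, {"tx": 0, "ty": 0, "tz": 0, "roll": 0}]'

```text
clock: 15.15
tcp_pos: [575.9, 251.9, 205.1]
eef_rot: [-0.236, 1.568, -2.969]
contact_force: [0.3, 1.0, -0.4]
gripper_width: 0.224
```

```bash
python3 - <<'E'
from h import *
s=env.sense();g=s['tcp_pos']+[0,0,19];print(s['gripper_width'],s['tcp_pos'])
S=snap('scene');q=proj(S,g);o=(q[0]-[50,30]).astype(int);print(o)
print('g,g-80,g-113,g+27,mark',(proj(S,[g,g-[0,0,80],g-[0,0,113],g+[0,0,27],[577.8,253,46]])-o)*7)
cv2.imwrite('pics/j.png',cv2.resize(S['image'][o[1]:o[1]+85,o[0]:o[0]+100],None,fx=7,fy=7,interpolation=cv2.INTER_CUBIC))
E
```

```text
0.2235776635124076 [575.9228589  251.88904583 205.12017488]
[363 132]
g,g-80,g-113,g+27,mark [[353.79449236 211.7266877 ]
 [329.84433777 383.95441423]
 [320.50216362 450.92230565]
 [362.32203272 150.21321382]
 [307.50983586 578.71131426]]
```

View pics/j.png

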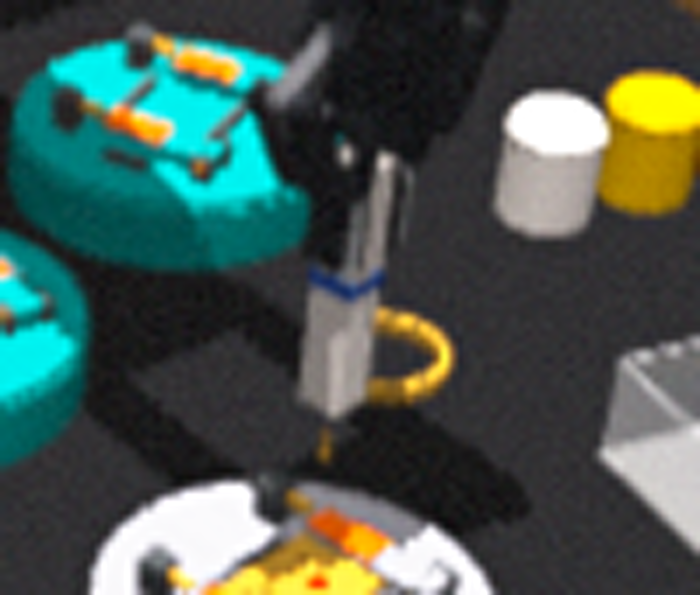

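The handle is vertical in this view, with the tip at crop (323,458) directly above the red dot at (317,582). Next I'll check the lean along the viewing direction, using depth averaged over a few frames.

```bash
python3 - <<'E'
from h import *
F=[snap('scene') for _ in range(10)];S=F[0];D=np.stack([f['depth'] for f in F]);D[D==0]=np.nan;S['depth']=np.nanmedian(D,0)
print('noise',np.nanmedian(np.nanstd(D,0)))
o=np.array([363,132])
def px(poly):
    m=np.zeros((400*7,640*7),np.uint8) if 0 else np.zeros((595,700),np.uint8);cv2.fillPoly(m,[np.array(poly)],1)
    v,u=np.mgrid[0:85,0:100];k=m[(v*7+3),(u*7+3)]>0;return np.c_[u[k],v[k]]+o
for n,poly in(('L',[(316,298),(342,304),(330,402),(305,385)]),('R',[(352,304),(380,292),(370,398),(340,408)])):
    uv=px(poly);P=dpt(S,uv);
    for _ in range(4):
        c=P.mean(0);w=np.linalg.svd(P-c)[2][2];r=abs((P-c)@w);P=P[r<2.5*np.median(r)+.3]
    w*=np.sign(w[0]);print(n,len(uv),len(P),'normal',w.round(3),'az',np.arctan2(w[1],w[0]).round(3),'tilt',np.arcsin(w[2]).round(3),'c',c.round(1),'res',np.median(r).round(2))
for v in range(194,200):print(v,[S['depth'][v,u].round(0) for u in range(406,413)])
for u,v in((409,196),(409,197),(408,197),(409,195)):print(dpt(S,[(u,v)]).round(1))
print('tip ray at planes', [plane(S,[o+np.array([323,458])/7.],z).round(1).tolist() for z in (105,110,115)])
E
```

```text
noise 3.0065541
L 53 53 normal [ 0.402 -0.916 -0.009] az -1.157 tilt -0.009 c [580.2 242.5 168.3] res 0.41
R 61 61 normal [ 0.597  0.802 -0.012] az 0.931 tilt -0.012 c [570.4 266.2 154.2] res 2.19
194 [np.float32(1397.0), np.float32(1398.0), np.float32(1397.0), np.float32(1196.0), np.float32(1194.0), np.float32(1396.0), np.float32(1397.0)]
195 [np.float32(1391.0), np.float32(1391.0), np.float32(1390.0), np.float32(1196.0), np.float32(1200.0), np.float32(1391.0), np.float32(1392.0)]
196 [np.float32(1388.0), np.float32(1388.0), np.float32(1389.0), np.float32(1197.0), np.float32(1200.0), np.float32(1390.0), np.float32(1389.0)]
197 [np.float32(1384.0), np.float32(1385.0), np.float32(1383.0), np.float32(1383.0), np.float32(1384.0), np.float32(1384.0), np.float32(1384.0)]
198 [np.float32(1380.0), np.float32(1379.0), np.float32(1379.0), np.float32(1379.0), np.float32(1377.0), np.float32(1381.0), np.float32(1381.0)]
199 [np.float32(1376.0), np.float32(1376.0), np.float32(1377.0), np.float32(1376.0), np.float32(1377.0), np.float32(1376.0), np.float32(1376.0)]
[[578.6 250.6 114.8]]
[[452.6 336.4   0.7]]
[[451.5 333.4   0.8]]
[[578.  250.5 117.9]]
tip ray at planes [[[573.5, 255.2, 105.0]], [[579.2, 251.3, 110.0]], [[584.9, 247.5, 115.0]]]
```

```bash
python3 - <<'E'
from h import *
F=[snap('scene') for _ in range(10)];S=F[0];D=np.stack([f['depth'] for f in F]);D[D==0]=np.nan;S['depth']=np.nanmedian(D,0)
uv=np.array([(u,v) for v in range(176,189) for u in range(411,417)]);P=dpt(S,uv);n=np.array([np.cos(.405),np.sin(.405),0])
k=abs((P-env.sense()['tcp_pos'])@n-10)<14;P=P[k]
for _ in range(4):
    c=P.mean(0);w=np.linalg.svd(P-c)[2][2];r=abs((P-c)@w);P=P[r<2.5*np.median(r)+.3]
w*=np.sign(w[0]);print(len(P),'normal',w.round(3),'tilt',np.arcsin(w[2]).round(3),'c',c.round(1),'axis off from tcp along x',((c-env.sense()['tcp_pos'])@n-10).round(1),np.median(r))
I=np.mean([f['image'] for f in F],0)[200:230,395:425].astype(np.float32)
red=np.clip(I[...,2]-np.maximum(I[...,1],I[...,0])-60,0,None);red[I[...,1]>60]=0
v,u=np.mgrid[200:230,395:425];u0,v0=(red*u).sum()/red.sum(),(red*v).sum()/red.sum();print(u0,v0,plane(S,[(u0,v0)],46))
g=env.sense()['tcp_pos'];print(g)
E
```

```text
58 normal [0.934 0.357 0.02 ] tilt 0.02 c [585.5 253.7 166.6] axis off from tcp along x -1.2 0.456050156398389
408.0 215.0 [[580.25420391 255.14400771  46.        ]]
[576.62587188 252.05961595 206.22682273]
```

The probe is upright within about 0.02 rad, and the tip is under the TCP within about 1 mm. I'll descend to just above the blank.

servo_tool --targets '[{"tx": 0, "ty": -0.0005, "tz": -0.002, "roll": 0}, {"tx": 0.015, "ty": 0, "tz": 0, "roll": 0}, {"tx": 0.015, "ty": 0, "tz": 0, "roll": 0}, {"tx": 0.015, "ty": 0, "tz": 0, "roll": 0}, {"tx": 0.013, "ty": 0, "tz": 0, "roll": 0}, {"tx": 0, "ty": 0, "tz": 0, "roll": 0}, {"tx": 0, "ty": 0, "tz": 0, "roll": 0}, {"tx": 0, "ty": 0, "tz": 0, "roll": 0}]'

```text
clock: 17.0
tcp_pos: [578.9, 253.4, 149.0]
eef_rot: [2.958, 1.569, 0.224]
contact_force: [0.1, 0.1, -0.4]
gripper_width: 0.225
```

```bash
cat >> h.py <<'E'
def fz(n=10):
    L=[]
    for _ in range(n): S=env.snapshot('scene');s=env.sense();L.append(np.r_[s['contact_force'],s['tcp_pos']])
    L=np.array(L);print('mean F,tcp',L.mean(0).round(2),'sem',(L[:,2].std()/n**.5).round(2),s['clock'])
E
python3 - <<'E'
from h import *
fz()
S=snap('scene');cv2.imwrite('pics/k.png',cv2.resize(S['image'][170:230,365:445],None,fx=8,fy=8,interpolation=cv2.INTER_CUBIC))
E
```

```text
mean F,tcp [ 1.2000e-01 -1.3000e-01 -1.3700e+00  5.7861e+02  2.5341e+02  1.4888e+02] sem 0.1 17.5
```

View pics/k.png

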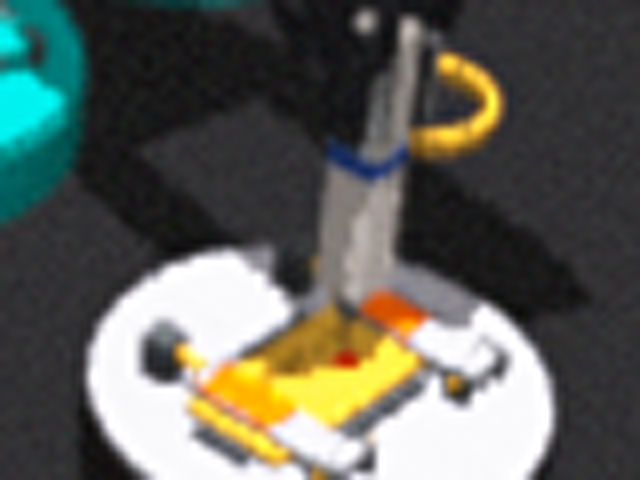

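The tip is directly above the red dot (crop (345,358)), roughly 10 mm up. The force baseline is −1.37 N. I'll approach in small steps.

servo_tool --targets '[{"tx": 0.004, "ty": 0, "tz": 0, "roll": 0}, {"tx": 0.003, "ty": 0, "tz": 0, "roll": 0}, {"tx": 0.002, "ty": 0, "tz": 0, "roll": 0}, {"tx": 0, "ty": 0, "tz": 0, "roll": 0}, {"tx": 0, "ty": 0, "tz": 0, "roll": 0}]'

```text
clock: 18.05
tcp_pos: [578.3, 253.3, 139.4]
eef_rot: [-2.838, 1.571, 0.711]
contact_force: [-0.9, 0.3, 0.4]
gripper_width: 0.228
```

```bash
python3 -c "
from h import *
fz()"
```

```text
mean F,tcp [7.0000e-02 6.0000e-02 1.9000e-01 5.7832e+02 2.5334e+02 1.3940e+02] sem 0.19 18.55
```

servo_tool --targets '[{"tx": 0.002, "ty": 0, "tz": 0, "roll": 0}, {"tx": 0.001, "ty": 0, "tz": 0, "roll": 0}, {"tx": 0, "ty": 0, "tz": 0, "roll": 0}, {"tx": 0, "ty": 0, "tz": 0, "roll": 0}]'

```text
clock: 18.95
tcp_pos: [578.4, 253.4, 136.4]
eef_rot: [2.958, 1.571, 0.224]
contact_force: [0.0, 0.7, 0.6]
gripper_width: 0.226
```

```bash
python3 -c "
from h import *
fz()"
```

```text
mean F,tcp [ 1.2000e-01 -1.0000e-02  1.2100e+00  5.7834e+02  2.5334e+02  1.3637e+02] sem 0.15 19.45
```

The force above baseline is 2.6 N, which is about 7 mm of pin travel. I'll back off 2 mm towards mid-travel.

servo_tool --targets '[{"tx": -0.001, "ty": 0, "tz": 0, "roll": 0}, {"tx": -0.001, "ty": 0, "tz": 0, "roll": 0}, {"tx": 0, "ty": 0, "tz": 0, "roll": 0}, {"tx": 0, "ty": 0, "tz": 0, "roll": 0}, {"tx": 0, "ty": 0, "tz": 0, "roll": 0}]'

```text
clock: 19.95
tcp_pos: [578.3, 253.3, 138.2]
eef_rot: [0.229, 1.571, -2.505]
contact_force: [2.0, -0.1, 0.4]
gripper_width: 0.227
```

```bash
python3 - <<'E'
from h import *
fz()
F=[snap('scene') for _ in range(8)];S=F[0];D=np.stack([f['depth'] for f in F]);D[D==0]=np.nan;S['depth']=np.nanmedian(D,0)
I=np.mean([f['image'] for f in F],0).astype(np.uint8);cv2.imwrite('pics/l.png',cv2.resize(I[180:230,375:445],None,fx=10,fy=10,interpolation=cv2.INTER_CUBIC))
g=env.sense()['tcp_pos'];n=np.array([np.cos(.405),np.sin(.405),0])
q=proj(S,g-[0,0,30])[0];uv=np.array([(u,v) for v in range(int(q[1])-5,int(q[1])+9) for u in range(int(q[0])-1,int(q[0])+6)]);P=dpt(S,uv);P=P[abs((P-g)@n-10)<6]
for _ in range(4):
    c=P.mean(0);w=np.linalg.svd(P-c)[2][2];r=abs((P-c)@w);P=P[r<2.5*np.median(r)+.3]
w*=np.sign(w[0]);print(len(P),w.round(3),'tilt',np.arcsin(w[2]).round(3),'off',((c-g)@n-10).round(1),'dot/tip px',(proj(S,[[578.2,253.3,46]])-[375,180])*10)
E
```

```text
mean F,tcp [ 1.8000e-01 -1.0000e-01  3.9000e-01  5.7827e+02  2.5331e+02  1.3826e+02] sem 0.15 20.45
63 [0.941 0.338 0.023] tilt 0.023 off -1.5 dot/tip px [[320.89214904 347.30174439]]
```

The picture limit is reached, so I'll make one last numeric check. It covers nose position by depth, the red dot's pixels and the strap pad heights.

```bash
python3 - <<'E'
from h import *
F=[snap('scene') for _ in range(10)];S=F[0];D=np.stack([f['depth'] for f in F]);D[D==0]=np.nan;S['depth']=np.nanmedian(D,0)
I=np.mean([f['image'] for f in F],0)
g=env.sense()['tcp_pos']
for v in range(203,220):
    uv=np.array([(u,v) for u in range(400,418)]);P=dpt(S,uv);k=(P[:,2]>50)&(np.linalg.norm(P[:,:2]-g[:2],axis=1)<12)
    red=[u for u in range(400,418) if I[v,u,2]>110 and I[v,u,1]<.45*I[v,u,2]]
    print(v,'probe u',uv[k,0].tolist(),P[k].mean(0).round(1) if k.any() else '','red',red)
phi=.4;c=np.array([578.8,242.6,0]);X=np.array([np.cos(phi),np.sin(phi),0]);Y=np.array([-X[1],X[0],0])
for s_ in(38,-38):
    q=proj(S,c+X*-3+Y*s_+[0,0,54.5])[0].astype(int);print('pad',s_,q,dpt(S,[q+[i,j] for i in(-1,0,1) for j in(-1,0,1)]).mean(0).round(1))
E
```

```text
203 probe u [405, 406, 407, 408, 410, 411, 412] [584.2 248.1  94.7] red []
204 probe u [405, 406, 407, 408, 410, 411, 412] [584.  248.7  90.8] red []
205 probe u [405, 406, 407, 409, 410, 411, 412] [584.8 249.2  87.7] red []
206 probe u [405, 406, 407, 408, 409, 410, 411, 412] [585.1 249.2  84.3] red []
207 probe u [405, 406, 407, 410, 411, 412] [584.3 250.2  79.9] red []
208 probe u [405, 406, 408, 410, 411] [584.8 248.7  77. ] red [414, 415]
209 probe u [407, 409, 410] [587.5 249.5  75.1] red [413, 414, 415, 416, 417]
210 probe u [407, 408, 409] [581.4 251.9  66.4] red [415]
211 probe u [407, 408] [580.8 251.2  62.4] red []
212 probe u [407, 408] [579.8 252.3  57.7] red []
213 probe u [407] [578.7 251.8  53.3] red []
214 probe u [407] [579.6 251.7  50.2] red []
215 probe u []  red [408, 409]
216 probe u []  red []
217 probe u []  red []
218 probe u []  red []
219 probe u []  red []
pad 38 [411 207] [585.  258.1  78.1]
pad -38 [395 218] [588.3 207.5  55.1]
```

```bash
python3 -c "
from h import *
fz(4);print(env.sign_off())"
```

```text
mean F,tcp [1.1000e-01 1.3000e-01 5.2000e-01 5.7828e+02 2.5332e+02 1.3829e+02] sem 0.21 21.55
the job is handed in; nothing more can be done
None
```

Both straps are pressed shut, and I handed the job in at 21.6 s with the probe held upright and its tip on the red dot. `sign_off` gives no verdict, so what follows rests on my own checks.

I pressed each strap along its arc and drew the probe out along its axis. The tool cannot tilt, so I turned the probe upright in the pads by moving it against the rim of its own pocket.

**Last checks:**
- **Push on the blank:** 1.8–1.9 N above the hanging baseline. That is about 5 mm of the pin's 10 mm travel.
- **Lean:** about 0.02 rad by depth on the handle faces.
- **Tip position:** at scene pixel (407, 215) against the dot at (408, 215), so about 2–3 mm off by my estimate. The top and scene cameras disagree on the dot by about 4 mm, and I aimed in between.
- **Grip:** holding at 60 N, with the opening at about 19 mm.
- **Straps:** both looked shut in the pictures taken after pressing. At the end the right pad measured 55 mm high (shut is 54.5).

**Failed or unconfirmed:**
- The final left pad depth reading (78 mm) hit the probe handle in front of it, so it says nothing about that strap.
- The last picture was refused because the 12-picture limit was reached, so the final pose is confirmed only by numbers.

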